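# Open the button jar in its counter stand

## Task

Open the square glass button jar for a customer: set it fully down into the square well of the wooden counter stand, so that the well keeps it from turning, then unscrew its tight lid anticlockwise just until the threads let go, never as far as half a turn. Lift the lid straight up until it is a finger's breadth or two (1 to 3 cm) clear of the mouth and finish while still holding it there, level and centred above the jar, with the jar still seated in the well; do not disturb the round bead jar, the coasters or the glasses case.

Things in the scene. Friction and masses are not known exactly. Their poses are not given: they have to be found in the camera images.
- button_jar: Square glass jar of wooden buttons, 0.24 to 0.41 kg, loose and upright on the table, its lid screwed on tight. Body 56 x 56 mm and 70 mm high, then shoulder and a round neck of 42 mm diameter to the mouth, 112 mm up. Origin: centre of its underside; z up, x and y square to its sides. Closed it is 126 mm high and can be carried by the lid. Body corners stand 40 mm from the axis.
- jar_lid: The jar's ribbed brass screw lid, 66 mm in diameter, 32 mm high, 0.11 kg. Origin on its axis at the lower edge of its skirt, 94 mm above the jar's underside when closed (24 mm above the square body); lifted 18 mm above that, the skirt is level with the mouth. z up; x axis towards its embossed bar; closed, this is the jar's x axis.
- lid_grip (a point): On the lid's axis, 26 mm above its lower edge, 6 mm below its top: the middle of the truly round upper band, 66 mm across, where it is best gripped (the skirt below is about 1 mm slimmer).
- lid_bar (a point): The embossed bar on top of the lid, 18 mm from its axis, showing its turn. Two-start lug thread: anticlockwise from above the lid climbs 2.3 mm per radian; the threads let go at 108 degrees (1.9 rad) of turn against the jar, and up to 148 degrees (2.6 rad) it lifts straight off; then lugs meet a stop. A springy seal makes it tight: about 0.4 N m at first, so grip it with 15 N or more.
- jar_mouth (a point): Centre of the jar's mouth, 112 mm above the jar's underside, on its axis.
- jar_stand: Wooden counter stand, 104 mm (x) by 212 mm (y), fixed to the table. Its +y part is a block 34 mm high with a square well, its -y part a dish 22 mm high with a few wooden buttons. Origin on the table near its middle; z up; yaw within 0.4 rad of the world's.
- well (a point): Centre of the floor of the stand's square well: 60 x 60 mm, sides along the stand's x and y, floor 8 mm above the table, 26 mm deep, mouth chamfered 3 mm. It lies 50 mm from the stand's origin along the stand's +y. The jar goes in any of its four ways round with 2 mm of play each side, and then turns by at most about 0.07 rad either way.
- bead_jar: Bystander: round glass jar of wooden beads with a cork, 72 mm in diameter, 106 mm high, 0.35 kg, loose on the table. It and the square jar may have changed places. Origin: centre of its underside.
- coasters: Bystander: tied stack of crochet coasters, 132 mm across, 37 mm high, loose on the table behind the jars. Origin: centre of its underside.
- glasses_case: Bystander: crochet glasses sleeve, 202 x 79 x 24 mm, loose on the table behind the stand, to the right. Origin: centre of its underside.
There are look-alikes about, which are no part of the job. What is shaped like the button_jar but yellow is not meant.

How it is judged (in metres and radians):
On the way, in this order (a step that is already met when the one before it is completed fails the run):
1. the closed jar is fully down in the well of the stand (horizontal distance between button_jar and well below 0.006 m and z of button_jar in the frame of well below 0.004 m and angle between button_jar's own z axis and vertical below 0.06 rad and x of lid_bar in the frame of button_jar above 0.01 m), for 0.2 s.
2. the lid has been turned anticlockwise out of its threads, at least 105 degrees, while the jar stays in the well (x of lid_bar in the frame of button_jar below -0.0046 m and y of lid_bar in the frame of button_jar above 0.004 m and z of button_jar in the frame of well below 0.012 m and horizontal distance between jar_lid and jar_mouth below 0.008 m), for 0.05 s.
At the end, for the whole second after the job is handed in: Held by the fingers, at rest: lid's lower edge 4 to 40 mm above the mouth, within 12 mm of the jar's axis, level to 0.12 rad, not touching the jar, turned 100 to 175 degrees anticlockwise against it. Jar at rest fully down in the well (height 4 mm, sideways 6 mm, upright to 0.06 rad) (z of jar_lid in the frame of jar_mouth between 0.004 and 0.04 m and horizontal distance between jar_lid and jar_mouth below 0.012 m and angle between jar_lid's own z axis and vertical below 0.12 rad and linear speed of each of jar_lid, button_jar below 0.02 m/s and contact force between the fingers and jar_lid above 1 N and contact force between jar_lid and button_jar below 0.1 N and horizontal distance between button_jar and well below 0.006 m and z of button_jar in the frame of well below 0.004 m and angle between button_jar's own z axis and vertical below 0.06 rad and y of lid_bar in the frame of button_jar above 0.001 m and x of lid_bar in the frame of button_jar below -0.003 m); the arm keeps its last pose, push and grip.
It fails at once if the button jar is tipped (angle between button_jar's own z axis and vertical above 0.5 rad).
It fails at once if the bead jar is shifted by more than 3 cm or tipped (distance of bead_jar from where it was at the start of the episode above 0.03 m or angle between bead_jar's own z axis and vertical above 0.4 rad).
It fails at once if the coasters are shifted by more than 3 cm (distance of coasters from where it was at the start of the episode above 0.03 m).
It fails at once if the glasses case is shifted by more than 3 cm (distance of glasses_case from where it was at the start of the episode above 0.03 m).
It also fails if it takes over 54 s, if anything falls off the work surface, if the arm or the gripper's body presses on something with over 40 N, if the wrist force passes 120 N, or if a joint passes its speed limit or range.

## Robot

A 6-joint arm with a two-finger parallel gripper is mounted at the origin on a cart in front of the work surface, level with it; the furniture and walls round the work are solid. World frame = base frame: x ahead of the robot, y to its left, z up, the work surface at z = 0. Lengths are in mm, angles in rad, forces in N, time in s.
With the tool pointing down it reaches from about 350 to 975 mm from the base axis. Payload 7.1 kg.
Tool frame: the origin (TCP) lies at the very end of the fingers, on their centre line; the grasp point (between the pads) lies 19 mm behind it; z points along the fingers, y is the line along which they close (so a half turn about z gives the same grasp; the last joint's range is limited). The gripper opens to 88 mm and grips with 3 to 60 N. Pads are 20 mm wide; open, the fingers measure 115 mm over their backs; the gripper's body (75 mm by 178 mm) begins 61 mm behind the grasp point.
Start: joints at [-1.334, 0.423, 1.63, -0, 1.089, -0.019], TCP at [158.156, -604.642, 222.675] pointing down, gripper open.
Joint ranges: [-3, 3], [-0.9, 2.11], [0.09, 2.58], [-1.31, 4.45], [0.11, 2.69], [-2.54, 2.54]. Speed limits (rad/s): [2.39, 2.39, 3.01, 3.14, 3.14, 3.14].

## Interface

Orientations are given as a rotation vector (axis times angle).
In Python, from workcell import ctrl gives the robot as it stands. The module is installed in compiled form; this text tells all that it offers.
- The arm moves only by the shell command python3 -m inch 'ROWS'. ROWS is JSON, a list of rows, each a list of 7 numbers: the shift along the tool's x, y, z scaled (see below), then the turn, a rotation vector about the tool's x, y, z scaled (see below), then the closure, from -1 (fully open) to 1 (shut). In form: [[tx, ty, tz, wx, wy, wz, hand], ...]. A call has 1 to 10 rows; each row is the pose to reach, as a shift and turn from the pose commanded when the call began, along the tool's axes at that moment; what a row does not reach only later rows make up. The controller multiplies each number of a shift by 0.15 m and each number of a turn by pi/4 rad. A row lasts 1/8 s, in which the tool goes at most 62.5 mm and 10.7 degrees, less where a joint would pass 70% of its speed; a pose out of reach is approached as far as the arm can. A call with a number of a shift or a turn outside -1 to 1 is refused whole. A call with a gripper value outside its range is refused whole. The fingers move at their own pace and stop on an object; the grip force is fixed at half the most. Time passes only in rows, so rows that repeat a pose let the fingers close. It gives the time, the measured TCP pose, the force, the opening and the grip force at its end, in the units of the state.
- ctrl.get_obs(): the state, without advancing time (a new reading comes with each control period).
- ctrl.get_image(name): name is "scene" or "top"; returns the picture (384x512x3 uint8, red, green, blue); there is no depth.
- ctrl.camera_params(name): a dict with "vfov" (degrees; the focal length in pixels is half the picture's height over the tangent of half this angle, whatever the lens; pixels are square), "cx", "cy" (the principal point, pixels), "eye" and "attitude" of the camera in the world. Camera axes: x right, y up, looking along -z (the intrinsics and any distortion apply to the point x, -y, -z); pixel columns grow to the right and rows downward; lengths in mm; the calibration is good to about 2 mm. A picture is of the moment at which its call begins. camera_params takes no time and is no camera call.
- ctrl.close_job(): hands the job in; it is judged then, once.
The state is a dict: "t": time; "qpos": joint angles; "qvel": joint speeds; "joint_torque": joint torques, N m; "ee_pos": TCP position; "orientation": TCP orientation; "ft_force": force on the tool from outside, world axes, zero at the start; "moment": the same for the moment, N m; "width": finger opening in mm; "grasp_force": force on a finger pad.
Only numpy, scipy, OpenCV 4.12 (cv2) and the standard library are available. Lean on these libraries where they do the work, as an engineer would, in place of code of your own. Each camera call takes 0.05 s, during which the arm holds its last target. There are 200 camera calls.

## Working session

There is one attempt and no reset: what is moved stays moved. The work goes in short steps, Python scripts to look and compute and a shell command to move; the robot and the scene stay as the last step left them, time stands still between calls to the robot, and variables do not carry over. Pictures are saved under pics/ and viewed, at most 10 in all, crops included, and the job is handed in when it is done.

```bash
mkdir -p pics; python3 - <<'E'
from workcell import ctrl
import cv2
for n in("scene","top"):
    cv2.imwrite(f"pics/{n}0.png",ctrl.get_image(n)[...,::-1]); print(n,ctrl.camera_params(n))
print(ctrl.get_obs())
E
```

```text
scene {'vfov': 49.66375060560487, 'cx': 258.54311353496126, 'cy': 189.5035686693958, 'eye': array([ 164.05122476,  628.83781946, 1021.43214764]), 'attitude': array([ 0.23860749, -0.89995413, -2.5113798 ])}
top {'vfov': 48.651220381790765, 'cx': 247.65814267973732, 'cy': 190.59635959755997, 'eye': array([ 357.37653582,  -18.49760143, 1379.67513639]), 'attitude': array([ 0.09479408, -0.11054765, -1.55055023])}
{'t': 0.1, 'qpos': array([-1.33398885e+00,  4.23770027e-01,  1.63056889e+00, -1.93207798e-05,
        1.08860404e+00, -1.90173008e-02]), 'qvel': array([ 0.00217262, -0.00215961, -0.00221269,  0.00073513, -0.00060737,
       -0.00019219]), 'joint_torque': array([-1.01441536e-03, -5.45616782e+01, -2.74325430e+01,  6.45248755e-02,
        1.88506191e-02, -1.10329486e-05]), 'ee_pos': array([ 158.04846725, -604.18880077,  221.99348805]), 'orientation': array([-3.11459567e+00, -4.00596679e-01,  2.57125968e-04]), 'ft_force': array([ 0.43726611, -0.0419329 ,  0.0439536 ]), 'moment': array([-0.01187253, -0.08403204,  0.05033201]), 'grasp_force': 0.0, 'width': 87.88302844262871}
```

View pics/scene0.png

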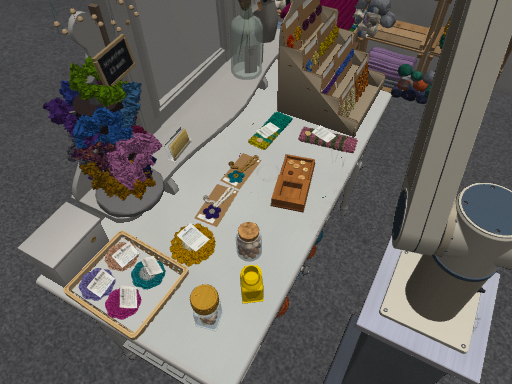

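View pics/top0.png

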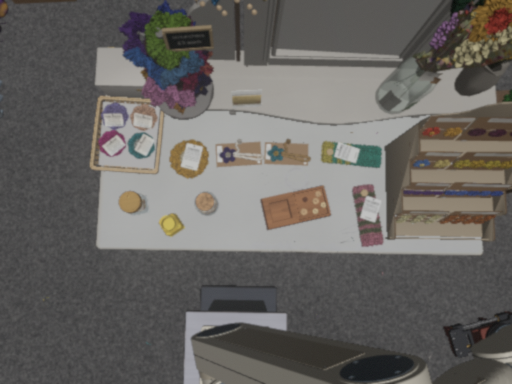

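Candidates for the button jar:
- Clear jar with a brass lid: scene (205,298), top (130,202).
- Yellow look-alike: scene (252,283), top (171,225).
- Cork-topped round bead jar: scene (248,240), top (206,203).

I choose the brass-lidded clear one. The stand is at top (296,207), with its well on the left. Next I check the choice in close crops.

```bash
cat > h.py <<'E'
import numpy as np,cv2
from scipy.spatial.transform import Rotation as R
from workcell import ctrl
def cam(n):
    p=ctrl.camera_params(n); return 192/np.tan(np.radians(p['vfov']/2)),p['cx'],p['cy'],p['eye'],R.from_rotvec(p['attitude']).as_matrix()
def ray(n,u,v):
    f,cx,cy,e,A=cam(n); return e,A@np.array([(u-cx)/f,-(v-cy)/f,-1])
def plane(n,u,v,z):
    e,d=ray(n,u,v); return e+d*(z-e[2])/d[2]
def proj(n,P):
    f,cx,cy,e,A=cam(n); q=A.T@(np.array(P,float)-e); return np.array([cx+f*q[0]/-q[2],cy-f*q[1]/-q[2]])
E
python3 - <<'E'
from h import *
a=cv2.imread('pics/top0.png');b=cv2.imread('pics/scene0.png')
r=lambda i,x,y,w,h,s:cv2.resize(i[y:y+h,x:x+w],None,fx=s,fy=s,interpolation=cv2.INTER_CUBIC)
l=np.hstack([r(a,90,170,100,75,4),r(a,250,170,100,75,4)]);m=np.hstack([r(b,170,270,100,75,4),r(b,250,145,100,75,4)])
cv2.imwrite('pics/crop1.png',np.vstack([l,m]))
for n,u,v,z in[('top',130,202,126),('scene',205,294,126),('top',171,223,126),('top',206,201,106),('scene',248,229,106),('top',279,210,34),('top',296,207,28),('scene',291,188,34)]:print(n,u,v,plane(n,u,v,z).round())
E
```

```text
top 130 202 [482. 318. 126.]
scene 205 294 [482. 317. 126.]
top 171 223 [422. 194. 126.]
top 206 201 [491.  95. 106.]
scene 248 229 [490. 100. 106.]
top 279 210 [ 475. -131.   34.]
top 296 207 [ 486. -186.   28.]
scene 291 188 [ 473. -137.   34.]
```

View pics/crop1.png

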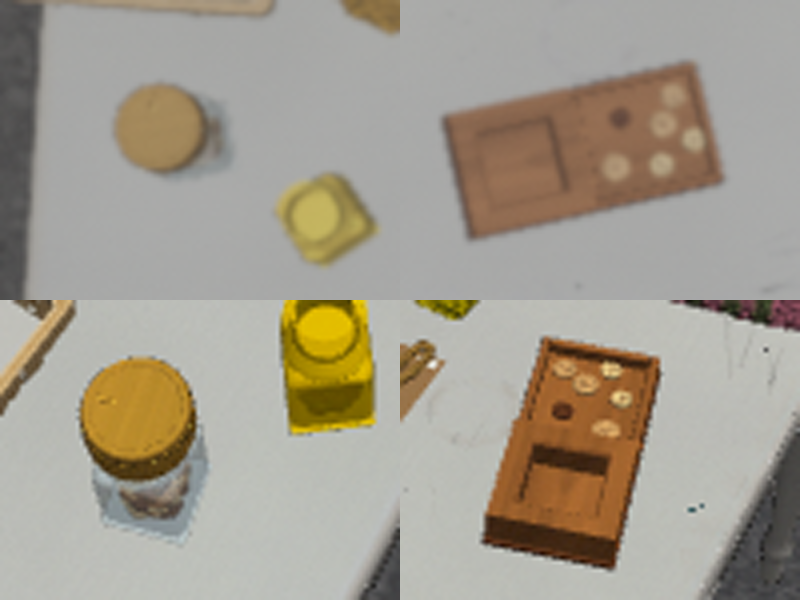

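```bash
python3 - <<'E'
from h import *
for n,(x0,x1,y0,y1) in {'scene':(180,235,275,325),'top':(110,145,185,220)}.items():
    im=cv2.imread(f'pics/{n}0.png');hsv=cv2.cvtColor(im,cv2.COLOR_BGR2HSV)
    m=np.zeros(im.shape[:2],np.uint8);m[y0:y1,x0:x1]=(cv2.inRange(hsv,(8,90,60),(30,255,255)))[y0:y1,x0:x1]
    c=max(cv2.findContours(m,0,2)[0],key=cv2.contourArea)
    print(n,cv2.minEnclosingCircle(c),cv2.boundingRect(c))
tp=lambda x,y:(250+(x-400)/4,170+y/4)
A=[plane('top',*tp(*p),z)[:2] for p,z in [((443,116),34),((468,239),34),((693,62),22),((722,183),22)]]
print('corners',np.round(A));W=[plane('top',*tp(*p),34)[:2] for p in[(475,130),(555,116),(570,190),(490,208)]];print('well',np.round(W),np.mean(W,0))
d=(A[0]+A[1]-A[2]-A[3])/2;print('len',np.linalg.norm(d),'yaw',np.arctan2(d[1],d[0])-np.pi/2);d=A[0]-A[1];print('wid',np.linalg.norm(d),np.arctan2(d[1],d[0]))
print('bars',plane('scene',196.4,294.4,126),plane('top',127.6,195,126))
sp=lambda x,y:(170+x/4,270+(y-300)/4)
print('base',[plane('scene',*sp(*p),0)[:2].round() for p in[(102,512),(187,545),(208,468)]])
sq=lambda x,y:(250+(x-400)/4,145+(y-300)/4)
A=[plane('scene',*sq(*p),z)[:2].round() for p,z in[((485,514),34),((615,537),34),((483,545),0),((612,568),0),((543,338),22),((660,357),22)]];print('scene stand',A)
print('well scene',[plane('scene',*sq(*p),34)[:2].round() for p in [(530,443),(612,459)]])
E
```

```text
scene ((204.2716522216797, 299.41339111328125), 15.510090827941895) (190, 284, 29, 31)
top ((130.0, 201.5), 10.594910621643066) (120, 192, 21, 20)
corners [[ 509.  -73.]
 [ 411.  -94.]
 [ 558. -275.]
 [ 460. -298.]]
well [[ 498.  -98.]
 [ 510. -162.]
 [ 451. -174.]
 [ 436. -111.]] [ 473.89681711 -136.41286793]
len 208.842526144536 yaw 0.23630424950321327
wid 99.604002911102 0.21268700027887535
bars [499.35214628 326.99904056 126.        ] [502.97476781 325.87368095 126.        ]
base [array([505., 350.]), array([447., 343.]), array([461., 294.])]
scene stand [array([508., -72.]), array([412., -98.]), array([507., -68.]), array([410., -95.]), array([ 556., -270.]), array([ 460., -296.])]
well scene [array([ 510., -151.]), array([ 446., -166.])]
```

```bash
python3 -m inch '[[0.47,-0.41,-0.12,0,0,0,-1],[0.94,-0.83,-0.25,0,0,0,-1],[0.94,-0.83,-0.25,0,0,0,-1],[0.94,-0.83,-0.25,0,0,0,-1]]'; python3 -m inch '[[0.47,-0.41,0,0,0,0,-1],[0.94,-0.83,0,0,0,0,-1],[0.94,-0.83,0,0,0,0,-1],[0.94,-0.83,0,0,0,0,-1]]'; python3 -m inch '[[0.47,-0.41,0,0,0,0,-1],[0.94,-0.83,0,0,0,0,-1],[0.94,-0.83,0,0,0,0,-1],[0.94,-0.83,0,0,0,0,-1],[0.94,-0.83,0,0,0,0,-1]]'
cat >> h.py <<'E'
def delta(x,y,z,yaw=0):
    o=ctrl.get_obs();M=R.from_rotvec(o['orientation']).as_matrix();d=M.T@(np.array([x,y,z])-o['ee_pos'])
    print('t',o['t'],'pos',o['ee_pos'].round(1),'yyaw %.3f tilt %.3f q6 %.2f'%(np.arctan2(M[1,1],M[0,1]),np.arccos(-M[2,2]),o['qpos'][5]),'w',round(o['width'],1),'F',o['grasp_force'],o['ft_force'].round(1),'units',(d/150).round(3),'wz for yaw',round(-yaw/(np.pi/4),3))
E
python3 -c "
from h import *
delta(482.5,317.5,245)"
```

```text
t: 0.6
ee_pos: [264.6, -445.9, 260.9]
orientation: [3.115, 0.407, 0.001]
ft_force: [-0.7, -1.0, -0.1]
width: 87.9
grasp_force: 0.0
t: 1.1
ee_pos: [369.4, -290.1, 259.9]
orientation: [-3.114, -0.408, 0.0]
ft_force: [-1.0, -0.5, 0.6]
width: 88.0
grasp_force: 0.0
t: 1.72
ee_pos: [472.6, -137.5, 259.8]
orientation: [3.116, 0.4, -0.002]
ft_force: [-0.2, 0.0, -0.1]
width: 87.8
grasp_force: 0.0
t 1.725 pos [ 472.6 -137.5  259.8] yyaw -1.315 tilt 0.001 q6 1.01 w 87.8 F 0.0 [-0.2  0.  -0.1] units [ 0.831 -2.918  0.097] wz for yaw 0.0
```

```bash
python3 -m inch '[[0.13,-0.48,0,0,0,0,-1],[0.28,-0.97,0,0,0,0,-1],[0.28,-0.97,0,0,0,0,-1],[0.28,-0.97,0,0,0,0,-1]]' >/dev/null; python3 -m inch '[[0.13,-0.48,0,0,0,0,-1],[0.28,-0.97,0,0,0,0,-1],[0.28,-0.97,0,0,0,0,-1],[0.28,-0.97,0,0,0,0,-1]]'>/dev/null; python3 -m inch '[[0.13,-0.48,0.1,0,0,0,-1],[0.27,-0.97,0.3,0,0,0,-1],[0.27,-0.97,0.3,0,0,0,-1],[0.27,-0.97,0.3,0,0,0,-1],[0.27,-0.97,0.3,0,0,0,-1]]'
python3 - <<'E'
from h import *
delta(482.5,317.5,101)
i=ctrl.get_image('scene')[...,::-1];j=ctrl.get_image('top')[...,::-1]
r=lambda i,x,y,w,h,s:cv2.resize(i[y:y+h,x:x+w],None,fx=s,fy=s,interpolation=cv2.INTER_CUBIC)
cv2.imwrite('pics/c2.png',np.hstack([r(i,160,240,90,100,4),r(j,85,155,90,100,4)]))
p=ctrl.get_obs()['ee_pos'];print(proj('scene',p),proj('top',p))
E
```

```text
t: 3.35
ee_pos: [483.6, 315.2, 215.3]
orientation: [3.116, 0.398, -0.001]
ft_force: [0.0, -0.7, 0.5]
width: 87.6
grasp_force: 0.0
t 3.35 pos [483.6 315.2 215.3] yyaw -1.317 tilt 0.001 q6 1.87 w 87.6 F 0.0 [ 0.  -0.7  0.5] units [-0.003 -0.017  0.762] wz for yaw 0.0
[200.29880004 274.84308375] [122.20831763 198.11913081]
```

View pics/c2.png

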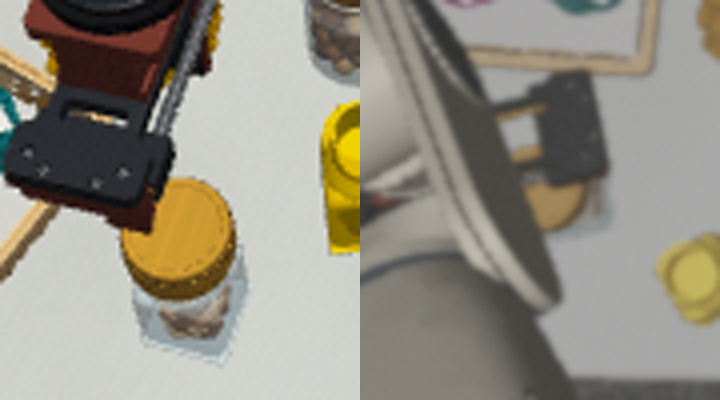

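The crop shows the brass-lidded clear jar under the open gripper, with its lid centred near scene (204,300). The yellow jar is clear to the right. I go down and grip.

```bash
python3 -m inch '[[0,-0.017,0.2,0,0,0,-1],[0,-0.017,0.4,0,0,0,-1],[0,-0.017,0.55,0,0,0,-1],[0,-0.017,0.68,0,0,0,-1],[0,-0.017,0.76,0,0,0,-1],[0,-0.017,0.76,0,0,0,-1]]'; python3 -m inch '[[0,0,0,0,0,0,0],[0,0,0,0,0,0,1],[0,0,0,0,0,0,1],[0,0,0,0,0,0,1],[0,0,0,0,0,0,1],[0,0,0,0,0,0,1],[0,0,0,0,0,0,1]]'
```

```text
t: 4.2
ee_pos: [482.2, 319.1, 100.9]
orientation: [3.116, 0.399, -0.001]
ft_force: [-0.7, -0.4, -0.4]
width: 87.9
grasp_force: 0.0
t: 5.08
ee_pos: [482.7, 320.5, 101.8]
orientation: [-3.115, -0.401, -0.002]
ft_force: [-1.5, 1.3, 5.5]
width: 65.0
grasp_force: 30.0
```

```bash
python3 -m inch '[[0,0,-0.1,0,0,0,1],[0,0,-0.25,0,0,0,1],[0,0,-0.4,0,0,0,1],[0,0,-0.4,0,0,0,1]]'; python3 - <<'E'
from h import *
delta(473,-136,255)
i=ctrl.get_image('scene')[...,::-1]
cv2.imwrite('pics/s3.png',i)
cv2.imwrite('pics/c3.png',cv2.resize(i[220:360,140:280],None,fx=4,fy=4,interpolation=cv2.INTER_CUBIC))
E
```

```text
t: 5.58
ee_pos: [483.0, 320.3, 162.7]
orientation: [-3.115, -0.401, -0.004]
ft_force: [0.3, 0.3, -4.4]
width: 65.6
grasp_force: 30.0
t 5.575 pos [483.  320.3 162.7] yyaw -1.315 tilt 0.003 q6 1.88 w 65.6 F 29.999354481697083 [ 0.3  0.3 -4.4] units [-0.832  2.926 -0.619] wz for yaw 0.0
```

View pics/c3.png

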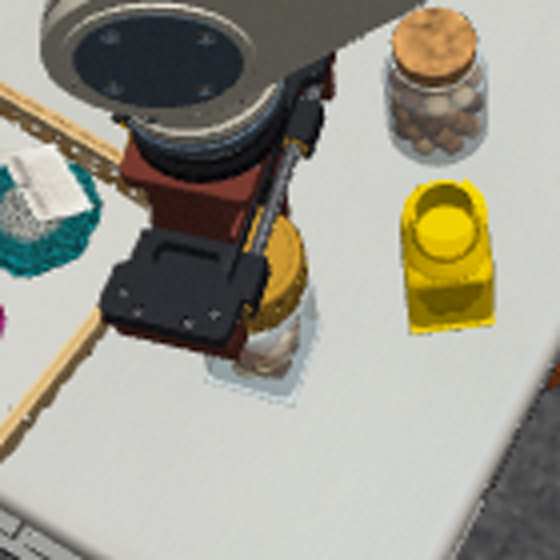

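The closed jar is held and off the table. Its base corners are visible at crop (207,378), (292,404) and (322,330). Next I carry it above everything towards the stand.

```bash
python3 -m inch '[[0,0,-0.25,0,0,0,1],[0,0,-0.5,0,0,0,1],[0,0,-0.7,0,0,0,1],[-0.1,0.2,-0.7,0,0,0,1],[-0.2,0.55,-0.7,0,0,0,1],[-0.28,0.9,-0.7,0,0,0,1],[-0.28,0.975,-0.7,0,0,0,1]]' >/dev/null; python3 -m inch '[[-0.08,0.3,0,0,0,0,1],[-0.2,0.65,0,0,0,0,1],[-0.28,0.97,0,0,0,0,1],[-0.28,0.97,0,0,0,0,1]]' >/dev/null;python3 -m inch '[[-0.08,0.3,0,0,0,0,1],[-0.2,0.65,0,0,0,0,1],[-0.28,0.92,0,0,0,0,1],[-0.28,0.97,0,0,0,0,1],[-0.28,0.97,0,0,0,0,1],[-0.28,0.97,0,0,0,0,1]]'
python3 - <<'E'
from h import *
sp=lambda x,y:(140+x/4,220+y/4)
P=[plane('scene',*sp(*p),61)[:2] for p in[(207,378),(292,404),(322,330)]];print(np.round(P))
for a,b in((0,1),(1,2)):
    d=P[b]-P[a];print(np.linalg.norm(d),(np.arctan2(d[1],d[0])+np.pi/4)%(np.pi/2)-np.pi/4)
delta(473,-136,180)
i=ctrl.get_image('scene')[...,::-1];cv2.imwrite('pics/s4.png',i)
u,v=proj('scene',(473,-136,120)).astype(int);print(u,v)
cv2.imwrite('pics/c4.png',cv2.resize(i[v-70:v+70,u-70:u+70],None,fx=4,fy=4,interpolation=cv2.INTER_CUBIC))
E
```

```text
t: 7.75
ee_pos: [471.0, -133.5, 265.8]
orientation: [-3.115, -0.403, 0.001]
ft_force: [-0.0, 1.4, -4.5]
width: 65.2
grasp_force: 30.0
[[505. 354.]
 [451. 343.]
 [460. 295.]]
54.79479933141296 0.19453102177276094
48.99345835729023 0.18132544437938747
t 7.75 pos [ 471.  -133.5  265.8] yyaw -1.314 tilt 0.001 q6 1.01 w 65.2 F 29.999312460422516 [-0.   1.4 -4.5] units [0.009 0.02  0.572] wz for yaw 0.0
292 169
```

View pics/c4.png

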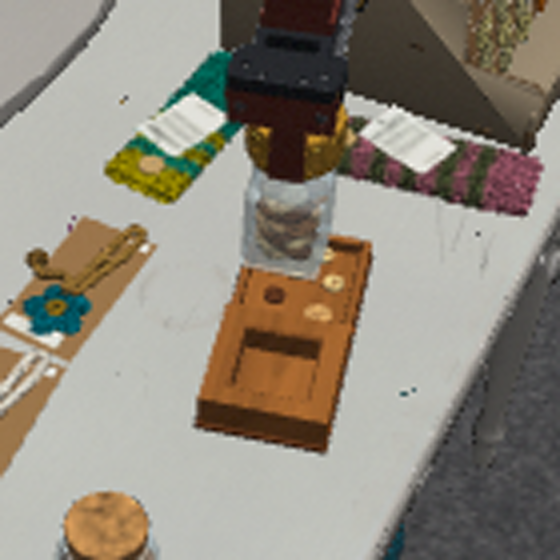

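The jar hangs over the stand with its base's front edge at about crop (243,263)–(320,277), almost parallel to the stand's front edge. I lower it to just above the block and look closely.

```bash
python3 -m inch '[[0,0,0.15,0,0,0,1],[0,0.01,0.35,0,0,0,1],[0.01,0.02,0.55,0,0,0,1],[0.01,0.02,0.7,0,0,0,1],[0.01,0.02,0.76,0,0,0,1],[0.01,0.02,0.76,0,0,0,1],[0.01,0.02,0.76,0,0,0,1]]'
python3 - <<'E'
from h import *
delta(473,-136,120)
i=ctrl.get_image('scene')[...,::-1];cv2.imwrite('pics/s5.png',i)
u,v=proj('scene',(473,-136,34)).astype(int);print(u-35,v-40)
cv2.imwrite('pics/c5.png',cv2.resize(i[v-40:v+30,u-35:u+35],None,fx=8,fy=8,interpolation=cv2.INTER_CUBIC))
E
```

```text
t: 8.68
ee_pos: [474.0, -137.4, 153.1]
orientation: [3.115, 0.401, 0.003]
ft_force: [1.0, -0.0, -3.7]
width: 65.6
grasp_force: 30.0
t 8.675 pos [ 474.  -137.4  153.1] yyaw -1.315 tilt 0.002 q6 1.01 w 65.6 F 29.999268651008606 [ 1.  -0.  -3.7] units [-0.004 -0.011  0.221] wz for yaw 0.0
255 148
```

View pics/c5.png

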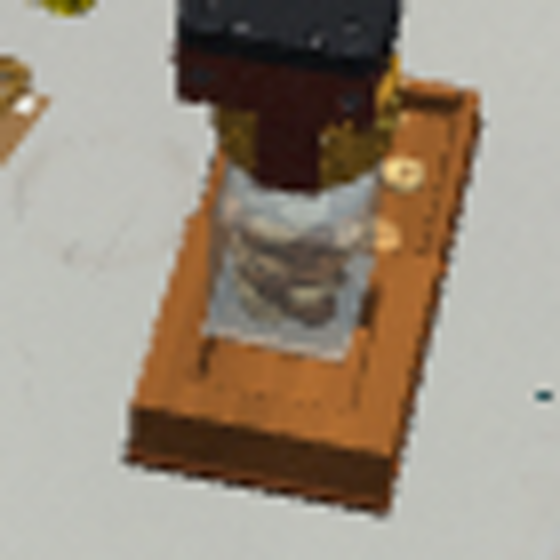

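```bash
python3 - <<'E'
from h import *
s=lambda x,y:(255+(x+.5)/8-.5,148+(y+.5)/8-.5)
P=lambda p,z:plane('scene',*s(*p),z)[:2]
def seg(n,a,b,z):
    A,B=P(a,z),P(b,z);d=B-A;print(n,A.round(1),B.round(1),'len %.1f yaw %.3f'%(np.linalg.norm(d),(np.arctan2(d[1],d[0])+np.pi/4)%(np.pi/2)-np.pi/4))
seg('jarfront',(203,332),(348,360),51.3)
seg('stand front top',(130,405),(395,455),34)
seg('stand front bot',(127,462),(388,515),0)
seg('stand right',(395,455),(440,262),34)
seg('well right',(372,290),(352,412),34)
seg('well left',(208,340),(194,380),34)
seg('well front',(194,380),(352,412),34)
# expected outlines projected to crop
def out(c,yaw,h,z):
    for k in range(4):
        a=yaw+np.pi/4+k*np.pi/2;q=proj('scene',(c[0]+h*2**.5*np.cos(a),c[1]+h*2**.5*np.sin(a),z));print(((q-[255,148]+.5)*8).round(),end=' ')
    print()
print('jar at tcp, yaw .19/.235');out((474,-137.4),.19,28,51.3);out((474,-137.4),.235,28,51.3)
print('well (473,-136,.235)');out((473,-136),.235,30,34);out((473,-136),.235,33,34)
E
```

```text
jarfront [ 495.6 -104.1] [ 441.3 -117.5] len 55.9 yaw 0.242
stand front top [509.9 -72. ] [411.4 -97.4] len 101.7 yaw 0.252
stand front bot [509.9 -70.6] [410.3 -94.9] len 102.5 yaw 0.239
stand right [411.4 -97.4] [ 435.4 -192.8] len 98.3 yaw 0.246
well right [ 452.9 -167.1] [ 434.2 -108.5] len 61.5 yaw 0.308
well left [ 498.  -114.5] [493.9 -94.3] len 20.6 yaw 0.200
well front [493.9 -94.3] [ 434.2 -108.5] len 61.3 yaw 0.233
jar at tcp, yaw .19/.235
[203. 331.] [346. 365.] [382. 257.] [241. 225.] 
[205. 334.] [350. 363.] [379. 254.] [238. 227.] 
well (473,-136,.235)
[198. 369.] [352. 400.] [383. 284.] [233. 255.] 
[189. 374.] [358. 408.] [392. 280.] [227. 248.]
```

```bash
python3 - <<'E'
from h import *
a=cv2.imread('pics/s4.png');b=cv2.imread('pics/top0.png')
f=lambda i,x,y,w,h,s:cv2.resize(i[y:y+h,x:x+w],None,fx=s,fy=s,interpolation=cv2.INTER_CUBIC)
m=np.hstack([f(a,265,160,50,60,8),f(b,258,185,40,48,10)])
m=cv2.convertScaleAbs(m,alpha=1.5)
cv2.imwrite('pics/c6.png',m);print(m.shape)
E
```

```text
(480, 800, 3)
```

View pics/c6.png

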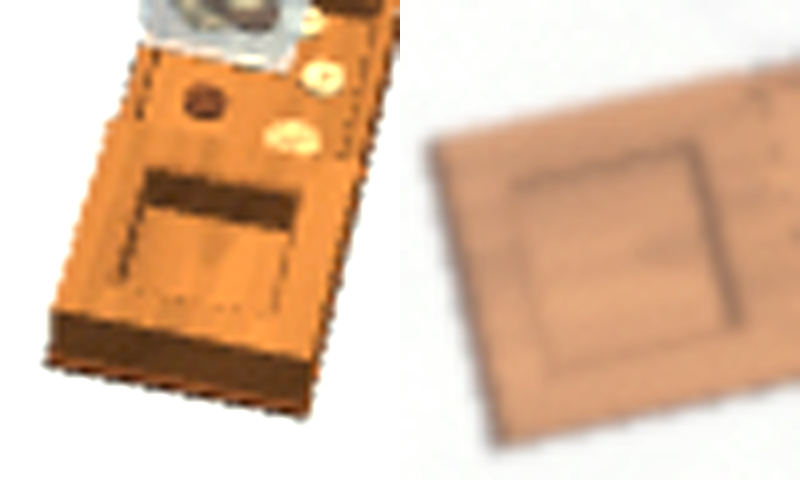

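```bash
python3 - <<'E'
from h import *
s=lambda p,z:plane('scene',265+(p[0]+.5)/8-.5,160+(p[1]+.5)/8-.5,z)[:2]
t=lambda p,z:plane('top',258+(p[0]-400+.5)/10-.5,185+(p[1]+.5)/10-.5,z)[:2]
y=np.array([-np.sin(.243),np.cos(.243)])
m=lambda f,a,b,z:(f(a,z)+f(b,z))/2
print('far',m(s,(145,171),(300,191),31)+30*y)
print('near',m(s,(120,288),(275,312),32)-31*y)
print('ftop',m(s,(50,312),(310,360),34)-56*y)
print('fbot',m(s,(48,363),(308,416),0)-56*y)
W=[t(p,33) for p in[(512,185),(695,145),(738,325),(550,370)]];print('top well',np.mean(W,0))
print('top front',m(t,(432,142),(495,445),34)-56*y)
f=lambda a,b,z:print('yaw',np.arctan2(*(s(a,z)-s(b,z))[::-1]))
f((145,171),(300,191),31);f((50,312),(310,360),34);f((48,363),(308,416),0)
d=t((432,142),34)-t((495,445),34);print(np.arctan2(d[1],d[0]))
E
```

```text
far [ 473.44817462 -133.69508425]
near [ 470.59056826 -133.76318932]
ftop [ 474.50518118 -137.78641108]
fbot [ 474.04851668 -138.50135241]
top well [ 474.17593269 -134.2679171 ]
top front [ 474.92401879 -137.65780254]
yaw 0.3191498156319067
yaw 0.25760649033695504
yaw 0.23761265867625136
0.21713750938108492
```

```bash
python3 -m inch '[[0,-0.02,0,0,0,0,1],[0,-0.02,0.05,0,0,0,1],[0,-0.02,0.09,0,0,0,1],[0,-0.02,0.13,0,0,0,1],[0,-0.02,0.15,0,0,0,1],[0,-0.02,0.15,0,0,0,1]]'; python3 -m inch '[[0,0,0.02,0,0,0,1],[0,0,0.04,0,0,0,1],[0,0,0.05,0,0,0,1],[0,0,0.05,0,0,0,1]]'
```

```text
t: 9.48
ee_pos: [472.2, -134.6, 129.3]
orientation: [-3.116, -0.401, 0.001]
ft_force: [0.6, -0.3, -5.2]
width: 65.0
grasp_force: 30.0
t: 9.98
ee_pos: [472.3, -134.6, 122.1]
orientation: [-3.116, -0.401, 0.0]
ft_force: [-0.4, -0.1, -5.3]
width: 65.2
grasp_force: 30.0
```

```bash
python3 -m inch '[[0,0,0.02,0,0,0,1],[0,0,0.04,0,0,0,1],[0,0,0.06,0,0,0,1],[0,0,0.07,0,0,0,1],[0,0,0.07,0,0,0,1]]'; python3 -m inch '[[0,0,0.005,0,0,0,1],[0,0,0.01,0,0,0,1],[0,0,0.015,0,0,0,1],[0,0,0.015,0,0,0,1]]'
```

```text
t: 10.6
ee_pos: [472.3, -134.5, 111.5]
orientation: [-3.116, -0.401, 0.001]
ft_force: [-0.2, -1.0, -4.5]
width: 65.4
grasp_force: 30.0
t: 11.1
ee_pos: [472.8, -134.5, 110.1]
orientation: [3.116, 0.4, 0.001]
ft_force: [-1.6, 1.4, 4.6]
width: 65.3
grasp_force: 30.0
```

Force contact at TCP z 110 means the underside is on the well floor (8 mm). I start unscrewing, with negative wz, rising 2.3 mm/rad.

```bash
python3 -m inch '[[0,0,0,0,0,-0.1,1],[0,0,-0.002,0,0,-0.2,1],[0,0,-0.003,0,0,-0.3,1],[0,0,-0.004,0,0,-0.4,1],[0,0,-0.005,0,0,-0.5,1],[0,0,-0.005,0,0,-0.5,1]]'; python3 -c "
from h import *
delta(0,0,0);print(ctrl.get_obs()['moment'])
i=ctrl.get_image('scene')[...,::-1];cv2.imwrite('pics/c7.png',cv2.resize(i[125:205,245:325],None,fx=7,fy=7,interpolation=cv2.INTER_CUBIC))"
```

```text
t: 11.85
ee_pos: [473.6, -135.0, 110.6]
orientation: [2.977, 1.0, 0.003]
ft_force: [2.6, -0.7, -0.5]
width: 65.1
grasp_force: 30.0
t 11.85 pos [ 473.6 -135.   110.6] yyaw -0.923 tilt 0.003 q6 0.62 w 65.1 F 29.99965935945511 [ 2.6 -0.7 -0.5] units [-1.975 -2.625  0.729] wz for yaw 0.0
[-0.54171704 -0.60291116  0.05634487]
```

View pics/c7.png

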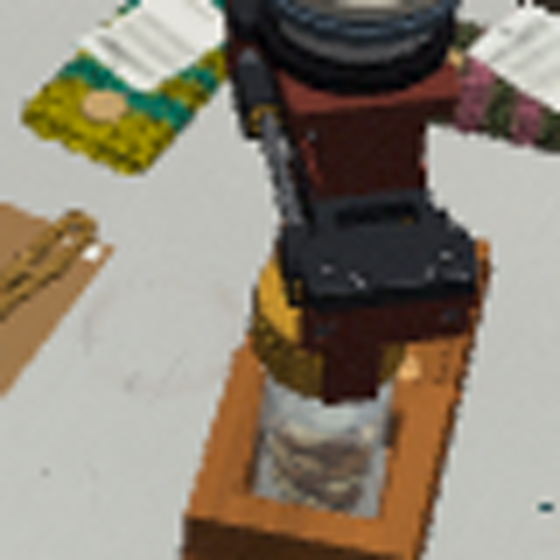

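The jar sits in the well, with its glass inside the rim around crop (325,450). The lid follows the gripper and the moment is low. I continue.

```bash
M="python3 -c \"from h import *;delta(0,0,0);print(ctrl.get_obs()['moment'])\""
python3 -m inch '[[0,0,-0.002,0,0,-0.1,1],[0,0,-0.003,0,0,-0.2,1],[0,0,-0.004,0,0,-0.3,1],[0,0,-0.005,0,0,-0.4,1],[0,0,-0.006,0,0,-0.5,1],[0,0,-0.006,0,0,-0.5,1]]' >/dev/null; eval $M
python3 -m inch '[[0,0,-0.002,0,0,-0.1,1],[0,0,-0.003,0,0,-0.2,1],[0,0,-0.004,0,0,-0.3,1],[0,0,-0.005,0,0,-0.4,1],[0,0,-0.006,0,0,-0.5,1],[0,0,-0.006,0,0,-0.5,1]]'>/dev/null; eval $M
python3 -m inch '[[0,0,-0.002,0,0,-0.1,1],[0,0,-0.003,0,0,-0.2,1],[0,0,-0.004,0,0,-0.3,1],[0,0,-0.005,0,0,-0.4,1],[0,0,-0.006,0,0,-0.5,1],[0,0,-0.006,0,0,-0.5,1]]'>/dev/null; eval $M
```

```text
t 12.65 pos [ 473.5 -134.8  111.5] yyaw -0.531 tilt 0.002 q6 0.23 w 65.1 F 29.999796152114868 [ 3.8 -0.3  0.5] units [-0.826 -3.179  0.736] wz for yaw 0.0
[-0.37608885 -0.85274958  0.04542649]
t 13.4 pos [ 473.1 -134.6  112.3] yyaw -0.140 tilt 0.001 q6 -0.16 w 65.5 F 29.9998739361763 [ 2.7 -0.1  1. ] units [ 0.45  -3.249  0.744] wz for yaw 0.0
[-0.22104266 -0.92493785 -0.03297184]
t 14.15 pos [ 472.3 -134.4  113. ] yyaw 0.253 tilt 0.000 q6 -0.55 w 64.9 F 29.999772906303406 [3.3 0.4 0.7] units [ 1.655 -2.824  0.754] wz for yaw 0.0
[-0.14008794 -0.60848071 -0.03788077]
```

```bash
M="python3 -c \"from h import *;delta(0,0,0);print(ctrl.get_obs()['moment'])\""
python3 -m inch '[[0,0,-0.002,0,0,-0.1,1],[0,0,-0.003,0,0,-0.2,1],[0,0,-0.004,0,0,-0.3,1],[0,0,-0.005,0,0,-0.4,1],[0,0,-0.006,0,0,-0.45,1],[0,0,-0.006,0,0,-0.45,1]]' >/dev/null; eval $M
python3 -m inch '[[0,0,-0.002,0,0,-0.1,1],[0,0,-0.003,0,0,-0.2,1],[0,0,-0.004,0,0,-0.3,1],[0,0,-0.005,0,0,-0.4,1],[0,0,-0.005,0,0,-0.4,1],[0,0,-0.005,0,0,-0.4,1]]'>/dev/null; eval $M
python3 -m inch '[[0,0,-0.01,0,0,0,1],[0,0,-0.02,0,0,0,1],[0,0,-0.03,0,0,0,1],[0,0,-0.03,0,0,0,1]]'; eval $M
```

```text
t 14.9 pos [ 471.4 -134.2  113.4] yyaw 0.606 tilt 0.002 q6 -0.91 w 65.5 F 29.99973624944687 [-0.4 -0.3 -1.3] units [ 2.525 -2.072  0.763] wz for yaw 0.0
[-0.03906753 -0.14076445 -0.00253384]
t 15.65 pos [ 471.9 -134.4  114.3] yyaw 0.921 tilt 0.001 q6 -1.22 w 65.0 F 30.000018775463104 [-0.4 -0.6 -1.2] units [ 3.046 -1.191  0.766] wz for yaw 0.0
[ 0.09055435 -0.1471817   0.00712718]
t: 16.15
ee_pos: [472.6, -134.6, 119.2]
orientation: [0.999, 2.978, 0.0]
ft_force: [1.0, -0.2, -0.9]
width: 65.6
grasp_force: 30.0
t 16.15 pos [ 472.6 -134.6  119.2] yyaw 0.923 tilt 0.000 q6 -1.22 w 65.6 F 29.99986320734024 [ 1.  -0.2 -0.9] units [ 3.054 -1.185  0.794] wz for yaw 0.0
[ 0.01536021 -0.19981264 -0.01670425]
```

The threads have let go: only the lid's weight (about 1 N) is left on the wrist. I lift the lid to about 18 mm above the mouth and look.

```bash
python3 -m inch '[[0,0,-0.03,0,0,0,1],[0,0,-0.06,0,0,0,1],[0,0,-0.1,0,0,0,1],[0,0,-0.14,0,0,0,1],[0,0,-0.17,0,0,0,1],[0,0,-0.18,0,0,0,1],[0,0,-0.18,0,0,0,1],[0,0,-0.18,0,0,0,1]]'; python3 -c "
from h import *
i=ctrl.get_image('scene')[...,::-1];cv2.imwrite('pics/c8.png',cv2.resize(i[125:205,245:325],None,fx=7,fy=7,interpolation=cv2.INTER_CUBIC))"
```

```text
t: 17.15
ee_pos: [472.3, -134.5, 145.8]
orientation: [-0.999, -2.978, 0.0]
ft_force: [0.1, -0.3, -1.8]
width: 65.1
grasp_force: 30.0
```

View pics/c8.png

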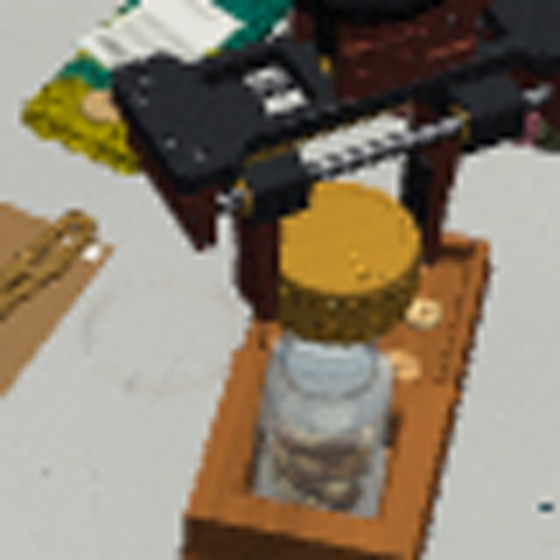

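The lid is held level above the open mouth, with the jar still seated in the well. The embossed bar shows at crop (362,268), and I check its angle from that.

```bash
python3 -c "
from h import *
for p in((362,268),(350,237)):print(plane('scene',245+p[0]/7-.5,125+p[1]/7-.5,170))
d=plane('scene',245+362/7-.5,125+268/7-.5,170)[:2]-plane('scene',245+350/7-.5,125+237/7-.5,170)[:2];print(np.degrees(np.arctan2(d[1],d[0])-.243)%360,np.hypot(*d))"
```

```text
[ 457.47145704 -121.60347543  170.        ]
[ 469.06009069 -134.91623325  170.        ]
117.11639771337045 17.650097755180806
```

About 117–125° of turn, which is within limits. I hand the job in.

```bash
python3 -c "
from workcell import ctrl
print(ctrl.close_job())"
```

```text
the job is handed in; nothing more can be done
None
```

The job is handed in: the jar is seated in the well, and the lid is unscrewed about 120° and held level, centred and roughly 18 mm above the mouth; nothing else was touched as far as I could see, it took about 17 s, and no verdict came back.

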